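# Home and pin the timing wheel of a bag sealer

## Task

Take the locking pin from its wooden holder and stand it in the guide hole beside the pointer, so that it rests on the flange of the timing wheel, and let go. Then turn the wheel by its raised rim until the engraved mark faces the pointer and the pin drops fully home into the wheel's notch, feeling for it gently: do not go on forcing the wheel against the pin. Let go of everything, and leave the carton, bottle and jar where they are.

Things in the scene. Friction and masses are not known exactly. Their poses are not given: they have to be found in the camera images.
- pin_handle (a point): Loose locking pin, upright, about 0.12 kg: round grey plastic handle, diameter 18 mm, 46 mm tall, on a steel shank, diameter 10 mm, 38 mm long, with chamfered tip. The point is the handle's centre, 23 mm above its underside, 61 mm above the tip; z up the pin. It starts standing in a wooden block's hole, handle resting on the block (60 x 60 x 45 mm, on the table).
- guide (a point): Centre of the top mouth of the vertical guide hole: diameter 11 mm, 3 mm lead-in chamfer, through a fixed steel block 24 mm thick whose top (44 x 51 mm) is 94 mm above the table. It overhangs the wheel's flange, 2 mm above it, 90 mm from the wheel axis. Handle centre above this point: 35 mm with the pin resting on the plain flange, 23 mm fully home (handle on block).
- pointer (a point): Tip of the small fixed pointer on the guide block's inner face, level with the block's top, 71.5 mm from the wheel axis, on the line from the axis to the guide hole. Its y axis points away from the wheel axis, z up; it is fixed to the grey machine casing.
- hub (a point): Point on the vertical axis of the flat-lying aluminium timing wheel, level with the rim's top, 102 mm above the table. Flange: diameter 200 mm, 14 mm thick, top 68 mm above the table. The rim is an upright ring on it, radius 58 to 68 mm (10 mm wall), 34 mm tall, hollow but for a 6 mm high hub, diameter 32 mm. Turns stiffly (about 10 N along the rim) and stays where left. +y points to the mark.
- mark (a point): Engraved dark line, 4 mm wide, along a radius over the wheel's web, rim and flange; the point is the rim's outer top edge, 68 mm from the axis. On the same radius the flange has an open notch, 11 mm wide, which takes the pin when the mark faces the pointer. It starts 0.5 to 1.3 rad clockwise (from above) of the pointer; end stops 0.35 rad beyond the pointer and 1.7 rad short of it.
- carton: Small closed cardboard carton, 70 x 90 x 60 mm, bystander; origin at the centre of its underside.
- bottle: Clear water bottle, diameter 60 mm, 170 mm tall, bystander; origin at the centre of its underside.
- jar: Amber glass jar, diameter 64 mm, 75 mm tall, bystander; origin at the centre of its underside.
Things that resemble listed ones, but are neither listed nor needed, are in the scene too. There is more than one size of the part that bears pin_handle; the job needs the middle-sized.

How it is judged:
By the outcome, as a careful person would: the job done as asked, in the order asked, and still so for the second after the job is handed in, with the robot touching nothing.
It also fails if it takes over 50 s, if anything falls off the work surface, if the arm or the gripper's body presses on something with over 40 N, if the wrist force passes 120 N, or if a joint passes its speed limit or range.

## Robot

A 6-joint arm with a two-finger parallel gripper is mounted at the origin on the work surface. World frame = base frame: x ahead of the robot, y to its left, z up, the work surface at z = 0. Lengths are in m, angles in rad, forces in N, time in s.
With the tool pointing down it reaches from about 0.25 to 0.85 m from the base axis. Payload 12.5 kg.
Tool frame: the origin (TCP) lies on the centre line of the jaws, within the pads' length; the fingertips stand 19 mm ahead of it and the grasp point (between the pads) is the TCP; x points along the fingers, z is the direction in which the jaws open and shut, and the axes are right-handed (so a half turn about x gives the same grasp; the last joint's range is limited). The gripper opens to 93 mm and grips with 3 to 60 N. Pads are 15 mm wide; open, the fingers measure 128 mm over their backs; the gripper's body (75 mm by 188 mm) begins 65 mm behind the grasp point.
Start: joints at [1.234, 0.351, 1.652, -0, 1.139, -0.085], TCP at [0.137, 0.533, 0.238] pointing down, gripper open.
Joint ranges: [-2.75, 2.75], [-0.79, 2.1], [0.01, 2.65], [-1.57, 4.71], [0.07, 3.14], [-2.87, 2.87]. Speed limits (rad/s): [2.22, 2.22, 2.79, 3.14, 3.14, 3.14].

## Interface

Orientations are given as a unit quaternion [x, y, z, w].
In Python, from workcell import env gives the robot as it stands. The module is installed in compiled form; this text tells all that it offers.
- The arm moves only by the shell command python3 -m crank 'ROWS'. ROWS is a JSON object of lists of equal length, an entry for each row: "delta_pos": the shift along the tool's x, y, z in m, a list of three; "dr": the turn, a rotation vector about the tool's x, y, z in degrees, a list of three; "gripper": the opening, from 0 (shut) to 1 (fully open). In form: {"delta_pos": [[dx, dy, dz], ...], "dr": [[rx, ry, rz], ...], "gripper": [gripper, ...]}. A call has 1 to 12 rows; each row is the pose to reach, as a shift and turn from the pose commanded when the call began, along the tool's axes at that moment; what a row does not reach only later rows make up. A row lasts 1/8 s, in which the tool goes at most 62.5 mm and 10.7 degrees, less where a joint would pass 70% of its speed; a pose out of reach is approached as far as the arm can. A call with a gripper value outside its range is refused whole. The fingers move at their own pace and stop on an object; the grip force is fixed at half the most. Time passes only in rows, so rows that repeat a pose let the fingers close. It gives the time, the measured TCP pose, the force and the opening at its end, in the units of the state.
- env.observe(): the state, without advancing time (a new reading comes with each control period).
- env.read_camera(name): name is "side" or "top" or "wrist"; returns the picture (400x640x3 uint8, blue, green, red); there is no depth.
- env.camera_info(name): a dict with "camera_matrix" (3x3 intrinsics, pixels), "R" (3x3) and "t" (3): a world point X has camera coordinates R X + t. Camera axes: x right, y down, z forward; pixel columns grow to the right and rows downward; lengths in m; the calibration is good to about 2 mm. The wrist camera is an equidistant fisheye: a pixel r from the principal point sees the ray r / f radians off the axis. A picture is of the moment at which its call begins: read the wrist's pose just before it. camera_info takes no time and is no camera call; for the wrist camera it gives the pose at the moment of the call.
- env.job_done(): hands the job in, once; it reports no verdict.
The state is a dict: "time_s": time; "q": joint angles; "joint_vel": joint speeds; "joint_efforts": joint torques, N m; "tool_pos": TCP position; "eef_rot": TCP orientation; "wrist_force": force on the tool from outside, world axes, zero at the start; "wrist_torque": the same for the moment, N m; "opening": opening from 0.0 (shut) to 1.0 (fully open).
Only numpy, scipy, OpenCV 4.12 (cv2) and the standard library are available. Lean on these libraries where they do the work, as an engineer would, in place of code of your own. Each camera call takes 0.05 s, during which the arm holds its last target.

## Working session

There is one attempt and no reset: what is moved stays moved. The work goes in short steps, Python scripts to look and compute and a shell command to move; the robot and the scene stay as the last step left them, time stands still between calls to the robot, and variables do not carry over. Pictures are saved under pics/ and viewed, and the job is handed in when it is done.

```bash
mkdir -p pics
python3 - <<'E'
from workcell import env
import cv2
s=env.observe(); print(s)
for n in ['side','top','wrist']:
    i=env.camera_info(n); print(n,i)
    cv2.imwrite(f'pics/{n}0.png',env.read_camera(n))
E
```

```text
{'time_s': 0.0, 'q': array([ 1.23442405e+00,  3.51238583e-01,  1.65244711e+00, -2.57632607e-06,
        1.13910032e+00, -8.45882745e-02]), 'joint_vel': array([-0.00111193,  0.0019195 , -0.00158054, -0.00048814,  0.00113221,
       -0.00071485]), 'joint_efforts': array([-2.29215448e-04, -4.97325397e+01, -2.85258812e+01,  6.99098781e-02,
        2.57557654e-02, -6.76106902e-05]), 'tool_pos': array([0.13688143, 0.53234917, 0.23709138]), 'eef_rot': array([-0.43349351,  0.5591762 ,  0.43303328,  0.55846892]), 'wrist_force': array([-1.07590245, -1.1981204 , -0.41750751]), 'wrist_torque': array([-0.01160864,  0.02075483,  0.00848902]), 'opening': 0.997616774109298}
side {'camera_matrix': array([[377.23259819,   0.        , 317.84724396],
       [  0.        , 377.23259819, 194.05277039],
       [  0.        ,   0.        ,   1.        ]]), 'R': array([[ 0.73859943, -0.67412495, -0.00514191],
       [-0.4638651 , -0.50266575, -0.72949045],
       [ 0.48918305,  0.54118638, -0.68397167]]), 't': array([-0.35895247,  0.30549581,  0.62920995])}
top {'camera_matrix': array([[386.58831813,   0.        , 321.24914691],
       [  0.        , 386.58831813, 206.81908834],
       [  0.        ,   0.        ,   1.        ]]), 'R': array([[ 0.02985   , -0.9995151 ,  0.00886286],
       [-0.99467181, -0.03057836, -0.09845276],
       [ 0.09867604, -0.00587682, -0.99510226]]), 't': array([-0.03729948,  0.49621163,  0.92572215])}
wrist {'camera_matrix': array([[309.70691629,   0.        , 316.44071034],
       [  0.        , 309.70691629, 202.30585091],
       [  0.        ,   0.        ,   1.        ]]), 'R': array([[ 0.24993247,  0.9682624 , -0.00129678],
       [ 0.92647279, -0.23875589,  0.29093608],
       [ 0.28139285, -0.0739158 , -0.95674161]]), 't': array([-0.54919695, -0.0340295 ,  0.3916418 ])}
```

View pics/side0.png

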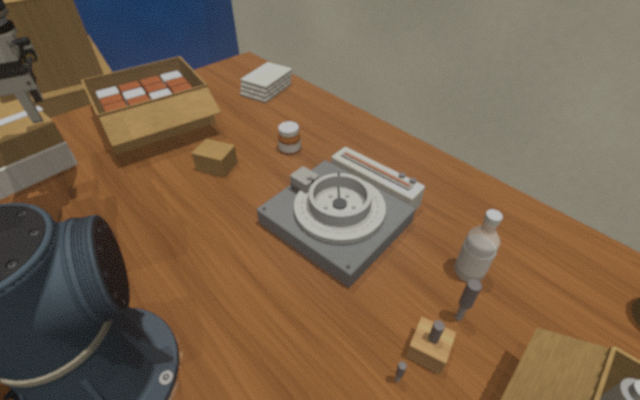

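View pics/top0.png

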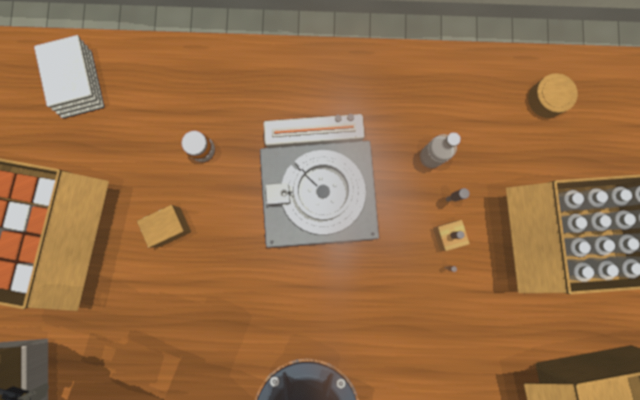

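View pics/wrist0.png

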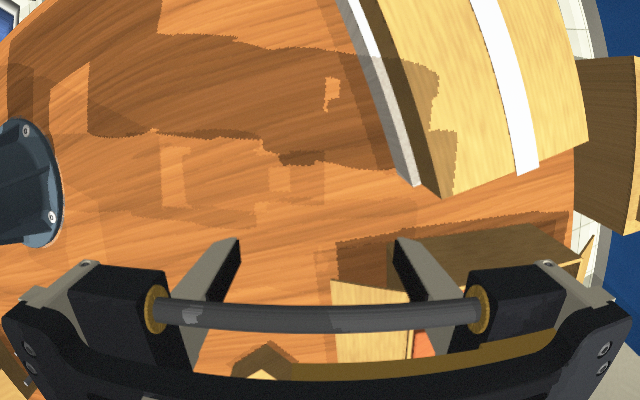

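Run:
```python
import cv2,numpy as np
t=cv2.imread('pics/top0.png'); s=cv2.imread('pics/side0.png')
cv2.imwrite('pics/tc1.png',cv2.resize(t[140:250,255:385],None,fx=6,fy=5.4*6/5.4*0.9,interpolation=cv2.INTER_CUBIC)[:600])
cv2.imwrite('pics/tc2.png',cv2.resize(t[170:280,420:500],None,fx=5,fy=5,interpolation=cv2.INTER_CUBIC))
cv2.imwrite('pics/sc1.png',cv2.resize(s[140:290,250:430],None,fx=4,fy=4,interpolation=cv2.INTER_CUBIC))
cv2.imwrite('pics/sc2.png',cv2.resize(s[270:390,380:500],None,fx=5,fy=5,interpolation=cv2.INTER_CUBIC))
```

```text
(no output)
```

View pics/tc1.png

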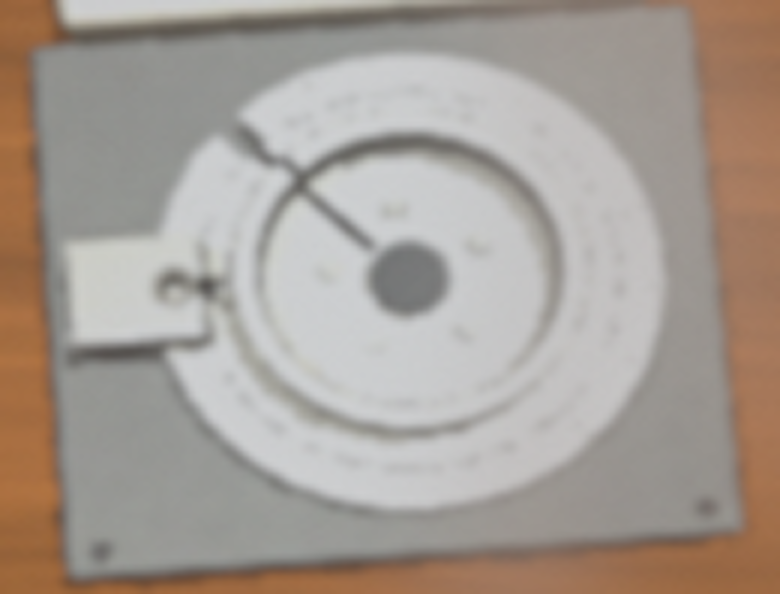

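View pics/tc2.png

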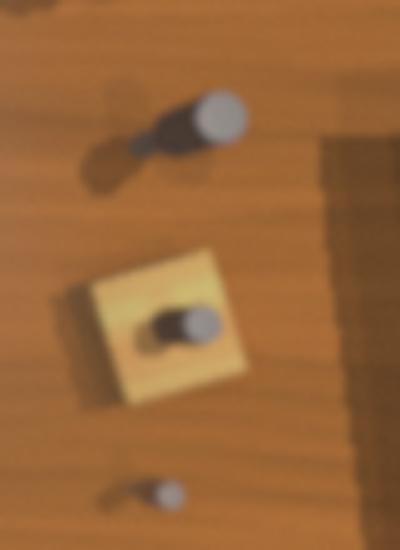

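View pics/sc1.png

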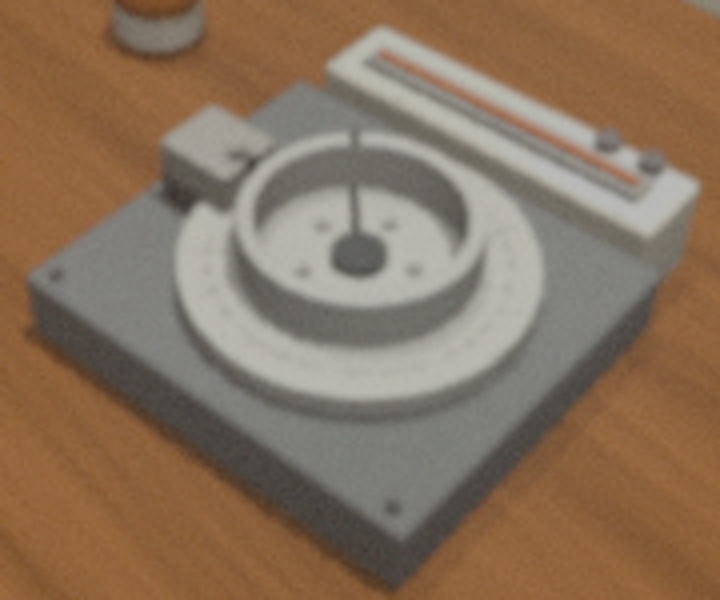

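View pics/sc2.png

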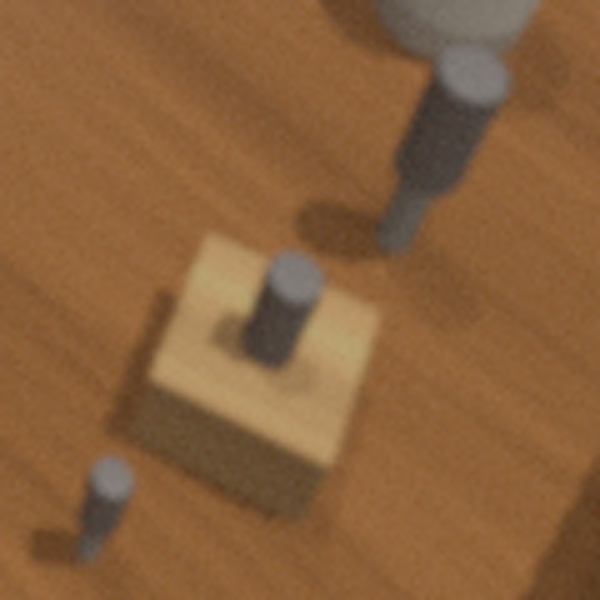

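```bash
cat > h.py <<'E'
import numpy as np
from workcell import env
from scipy.spatial.transform import Rotation as Ro
C={n:env.camera_info(n) for n in ['side','top']}
def ray(n,px,info=None):
    i=info or C[n]; K=i['camera_matrix']
    a=np.array([(px[0]-K[0,2])/K[0,0],(px[1]-K[1,2])/K[1,1]])
    if n=='wrist':
        th=np.hypot(*a); d=np.r_[a/th*np.sin(th),np.cos(th)] if th>0 else np.array([0,0,1.])
    else: d=np.r_[a,1]
    R,t=i['R'],i['t']; return -R.T@t, R.T@d
def atz(n,px,z,info=None):
    c,d=ray(n,px,info); return c+d*(z-c[2])/d[2]
def proj(n,X,info=None):
    i=info or C[n]; K=i['camera_matrix']; c=i['R']@np.asarray(X)+i['t']
    if n=='wrist':
        r=np.hypot(c[0],c[1]); th=np.arctan2(r,c[2]); p=c[:2]/max(r,1e-9)*th
    else: p=c[:2]/c[2]
    return p*K[0,0]+K[:2,2]
def totool(dw,R): return R.T@dw
E
python3 - <<'E'
from h import *
f=lambda p:(p[0]/6+255,p[1]/5.4+140)
g=lambda p:(p[0]/4+250,p[1]/4+140)
print('pin',atz('top',(460.4,234.6),.091),atz('side',(439,325.6),.091))
print('guide',atz('top',f((174,285)),.094),atz('side',g((238,153)),.094))
print('pointer',atz('top',f((228,285)),.094))
print('hub',atz('top',f((408,279)),.074),atz('side',g((359,254)),.074))
for p in [(68,240),(205,235),(75,345)]: print(atz('top',f(p),.094))
print('mark',atz('top',f((288,165)),.102), atz('side',g((354,131)),.102))
print('jar/carton/bottle',atz('top',(163,226),.06),atz('top',(197,143),.075),atz('top',(454,139),.17))
s=env.observe();print(Ro.from_quat(s['eef_rot']).as_matrix(), s['time_s'])
E
```

```text
pin [ 0.43673311 -0.34046886  0.091     ] [ 0.43563144 -0.33987658  0.091     ]
guide [0.5198398  0.06417187 0.094     ] [0.51902161 0.06347749 0.094     ]
pointer [0.52047785 0.04363528 0.094     ]
hub [ 0.52794868 -0.02499216  0.074     ] [ 0.52675734 -0.02668274  0.074     ]
[0.53780262 0.10530222 0.094     ]
[0.54157574 0.05319627 0.094     ]
[0.49317791 0.1006898  0.094     ]
mark [0.57112235 0.02222538 0.102     ] [0.57387164 0.02612627 0.102     ]
jar/carton/bottle [0.43699266 0.34776184 0.06      ] [0.63434733 0.27557098 0.075     ] [ 0.63604427 -0.29890091  0.17      ]
[[-2.53174441e-04 -9.68460968e-01  2.49165187e-01]
 [-7.66463112e-04  2.49165309e-01  9.68460666e-01]
 [-9.99999674e-01  5.42135632e-05 -8.05371895e-04]] 0.15
```

```bash
python3 -m crank '{"delta_pos":[[0,-0.03,-0.045],[0,-0.06,-0.09],[0,-0.09,-0.137],[0,-0.12,-0.182],[0,-0.15,-0.228],[0,-0.18,-0.273],[0,-0.21,-0.319],[0,-0.24,-0.364],[0,-0.27,-0.41],[0,-0.3,-0.456],[0,-0.33,-0.501],[0,-0.36,-0.547]],"dr":[[0,0,0],[-2,0,0],[-4,0,0],[-6,0,0],[-8,0,0],[-10,0,0],[-12,0,0],[-14.4,0,0],[-14.4,0,0],[-14.4,0,0],[-14.4,0,0],[-14.4,0,0]],"gripper":[1,1,1,1,1,1,1,1,1,1,1,1]}'
cat > go.py <<'E'
import sys
from h import *
s=env.observe(); R=Ro.from_quat(s['eef_rot']).as_matrix()
print('t',s['time_s'],'pos',s['tool_pos'].round(4),'yaw z',np.degrees(np.arctan2(R[1,2],R[0,2])).round(2),'tilt',np.degrees(np.arccos(-R[2,0])).round(2),'F',s['wrist_force'].round(1),'op',round(s['opening'],3))
if len(sys.argv)>3:
    d=np.array([float(a) for a in sys.argv[1:4]])-s['tool_pos']; print('tool delta',(R.T@d).round(4))
E
python3 go.py 0.436 -0.340 0.2
```

```text
time_s: 1.65
tool_pos: [0.3495, -0.0888, 0.2377]
eef_rot: [-0.5, 0.5, 0.5, 0.5]
wrist_force: [0.3, 0.5, 0.3]
opening: 0.998
t 1.65 pos [ 0.3495 -0.0888  0.2377] yaw z 89.94 tilt 0.03 F [0.3 0.5 0.3] op 0.998
tool delta [ 0.0378 -0.0867 -0.2511]
```

```bash
python3 -m crank '{"delta_pos":[[0.006,-0.014,-0.042],[0.012,-0.029,-0.084],[0.018,-0.043,-0.126],[0.025,-0.058,-0.167],[0.031,-0.072,-0.21],[0.038,-0.087,-0.251],[0.038,-0.087,-0.251],[0.038,-0.087,-0.251]],"dr":[[0,0,0],[0,0,0],[0,0,0],[0,0,0],[0,0,0],[0,0,0],[0,0,0],[0,0,0]],"gripper":[1,1,1,1,1,1,1,1]}'
python3 - <<'E'
from h import *
import cv2
i=env.camera_info('wrist'); im=env.read_camera('wrist'); cv2.imwrite('pics/w1.png',im)
print(i, proj('wrist',[.436,-.34,.091],i))
E
python3 go.py 0.436 -0.340 0.073
```

```text
time_s: 2.65
tool_pos: [0.4359, -0.3373, 0.1994]
eef_rot: [-0.499, 0.5, 0.5, 0.5]
wrist_force: [0.2, -0.4, -0.1]
opening: 0.999
{'camera_matrix': array([[309.70691629,   0.        , 316.44071034],
       [  0.        , 309.70691629, 202.30585091],
       [  0.        ,   0.        ,   1.        ]]), 'R': array([[ 1.40810439e-03,  9.99998954e-01,  3.29485707e-04],
       [ 9.56955753e-01, -1.44312183e-03,  2.90230261e-01],
       [ 2.90230433e-01, -9.33712622e-05, -9.56956784e-01]]), 't': array([ 0.33687802, -0.44073402,  0.22811942])} [313.57345774 206.24074613]
t 2.7 pos [ 0.436  -0.337   0.1996] yaw z 89.99 tilt 0.03 F [ 0.6  0.  -0.3] op 1.002
tool delta [ 0.1266 -0.     -0.003 ]
```

View pics/w1.png

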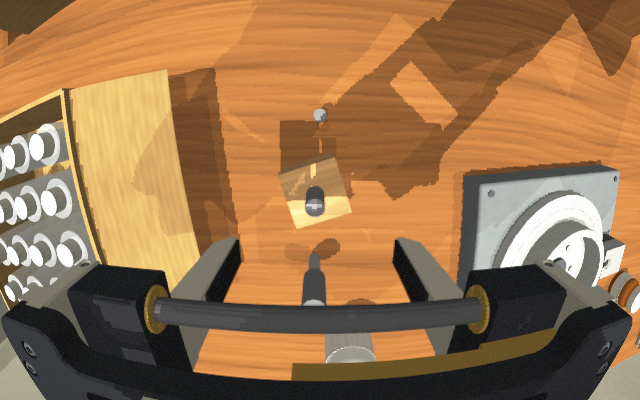

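Run:
```python
import cv2
t=cv2.imread('pics/w1.png')
cv2.imwrite('pics/w1c.png',cv2.resize(t[150:240,265:365],None,fx=6,fy=6,interpolation=cv2.INTER_CUBIC))
```

```text
(no output)
```

View pics/w1c.png

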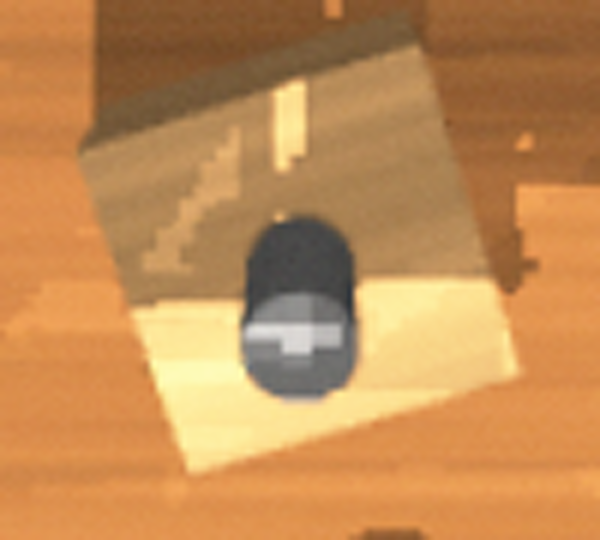

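The three pins: large at (315,275), medium in the block at (315,207), small at (320,116) in the wrist view. The medium one stands in the wooden holder, so it is the one needed. Next I check its size and position.

```bash
python3 - <<'E'
from h import *
i=env.camera_info('wrist')
print(atz('wrist',(315,207.5),.091,i),[np.linalg.norm(atz('wrist',(265+242/6,207.5),.091,i)-atz('wrist',(265+357/6,207.5),.091,i))])
E
python3 go.py 0.4365 -0.339 0.073
```

```text
[ 0.43735557 -0.33857863  0.091     ] [np.float64(0.016608455812702483)]
t 2.7 pos [ 0.436  -0.337   0.1996] yaw z 89.99 tilt 0.03 F [ 0.6  0.  -0.3] op 1.002
tool delta [ 0.1266 -0.0005 -0.002 ]
```

```bash
python3 -m crank '{"delta_pos":[[0.04,-0.001,-0.002],[0.075,-0.001,-0.002],[0.1,-0.001,-0.002],[0.115,-0.001,-0.002],[0.126,-0.001,-0.002],[0.126,-0.001,-0.002],[0.126,-0.001,-0.002],[0.126,-0.001,-0.002],[0.126,-0.001,-0.002],[0.126,-0.001,-0.002],[0.126,-0.001,-0.002],[0.126,-0.001,-0.002]],"dr":[[0,0,0],[0,0,0],[0,0,0],[0,0,0],[0,0,0],[0,0,0],[0,0,0],[0,0,0],[0,0,0],[0,0,0],[0,0,0],[0,0,0]],"gripper":[1,1,1,0.8,0.5,0.3,0.1,0,0,0,0,0]}'; python3 go.py
```

```text
time_s: 4.2
tool_pos: [0.4372, -0.3398, 0.0737]
eef_rot: [-0.5, 0.5, 0.5, 0.5]
wrist_force: [0.4, 1.1, -0.2]
opening: 0.187
t 4.2 pos [ 0.4372 -0.3398  0.0737] yaw z 89.98 tilt 0.0 F [ 0.4  1.1 -0.2] op 0.187
```

```bash
python3 -m crank '{"delta_pos":[[-0.02,0,0],[-0.05,0,0],[-0.09,0,0],[-0.13,0,0.03],[-0.14,-0.012,0.07],[-0.14,-0.025,0.12],[-0.14,-0.036,0.17],[-0.14,-0.047,0.22],[-0.14,-0.058,0.27],[-0.14,-0.068,0.32],[-0.14,-0.073,0.36],[-0.14,-0.073,0.38]],"dr":[[0,0,0],[0,0,0],[0,0,0],[0,0,0],[0,0,0],[0,0,0],[0,0,0],[0,0,0],[0,0,0],[0,0,0],[0,0,0],[0,0,0]],"gripper":[0,0,0,0,0,0,0,0,0,0,0,0]}'
python3 -m crank '{"delta_pos":[[0,0,0.0],[0,0,0.0]],"dr":[[0,0,0],[0,0,0]],"gripper":[0,0]}'
python3 - <<'E'
from h import *
import cv2
i=env.camera_info('wrist'); im=env.read_camera('wrist'); cv2.imwrite('pics/w2.png',im)
print(proj('wrist',[.5195,.064,.094],i),proj('wrist',[.5275,-.0258,.102],i))
import pickle; pickle.dump(i,open('w2.pkl','wb'))
cv2.imwrite('pics/s2.png',cv2.resize(env.read_camera('side')[120:290,220:420],None,fx=3.5,fy=3.5,interpolation=cv2.INTER_CUBIC))
cv2.imwrite('pics/w2c.png',cv2.resize(im[130:290,230:430],None,fx=3.7,fy=3.7,interpolation=cv2.INTER_CUBIC))
E
python3 go.py 0.5195 0.064 0.19
```

```text
time_s: 5.7
tool_pos: [0.5103, 0.042, 0.2134]
eef_rot: [-0.5, 0.5, 0.5, 0.5]
wrist_force: [0.1, 0.4, -0.7]
opening: 0.189
time_s: 5.95
tool_pos: [0.5104, 0.0395, 0.2135]
eef_rot: [-0.5, 0.5, 0.5, 0.5]
wrist_force: [0.7, -0.4, -1.2]
opening: 0.185
[343.77996099 211.90361674] [244.91920048 223.04025504]
t 6.05 pos [0.5104 0.0393 0.2136] yaw z 89.91 tilt 0.01 F [-1.  -0.2 -1.5] op 0.188
tool delta [ 0.0236 -0.0091  0.0248]
```

View pics/w2.png

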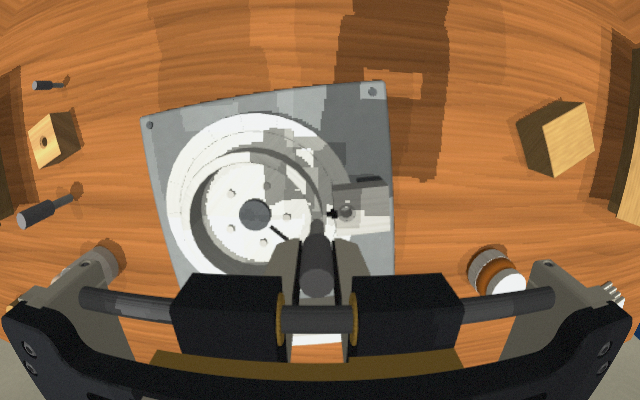

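View pics/s2.png

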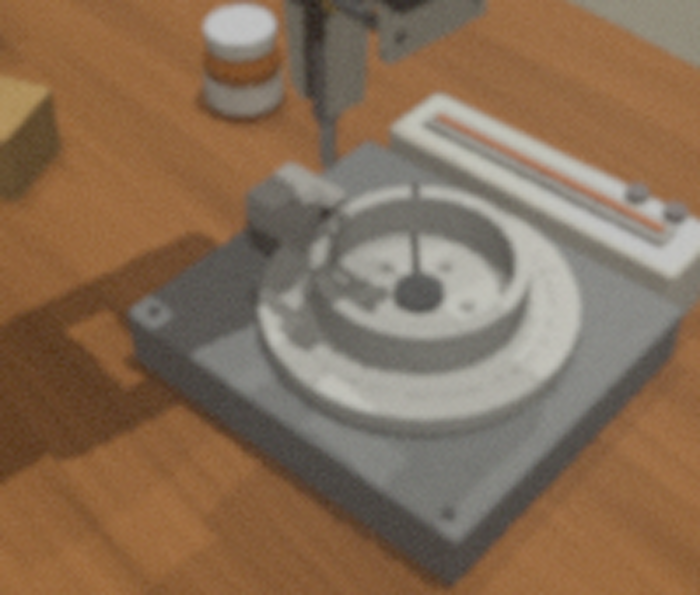

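View pics/w2c.png

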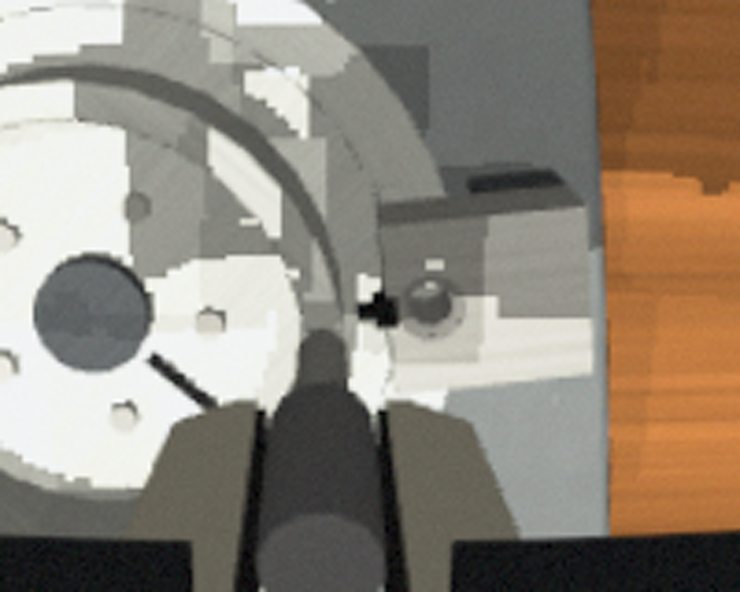

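Run:
```python
from h import *
import pickle
i=pickle.load(open('w2.pkl','rb'))
g=atz('wrist',(347,212.7),.094,i); p=atz('wrist',(327.3,213.8),.094,i); h=atz('wrist',(255.1,215.1),.074,i)
print(g,p,h,np.linalg.norm(g[:2]-h[:2]),np.linalg.norm(p[:2]-h[:2]))
s=env.observe()['tool_pos']; print(proj('wrist',s+[0,0,-.0667],i), 323/3.7+230,335/3.7+130)
m=atz('wrist',(230+152/3.7,130+357/3.7),.068,i);m2=atz('wrist',(230+212/3.7,130+407/3.7),.068,i);d=m2-m
print('web mark dir',np.degrees(np.arctan2(d[1],d[0])),np.degrees(np.arctan2(*(m2-h)[1::-1])),'guide dir',np.degrees(np.arctan2(*(g-h)[1::-1])))
```

```text
[0.52027579 0.06696985 0.094     ] [0.52128217 0.04900365 0.094     ] [ 0.52960872 -0.02176299  0.074     ] 0.08922230685882102 0.07125481665077396
[316.55545004 223.25926085] 317.2972972972973 220.54054054054052
web mark dir 47.24666136304026 46.375104080024094 guide dir 96.00430014150312
```

```bash
python3 -m crank '{"delta_pos":[[0,-0.004,0.01],[0.01,-0.0097,0.02],[0.025,-0.0097,0.0267],[0.04,-0.0097,0.0267],[0.04,-0.0097,0.0267],[0.04,-0.0097,0.0267]],"dr":[[0,0,0],[0,0,0],[0,0,0],[0,0,0],[0,0,0],[0,0,0]],"gripper":[0,0,0,0,0,0]}'
python3 - <<'E'
from h import *
import cv2
i=env.camera_info('wrist'); im=env.read_camera('wrist'); 
import pickle; pickle.dump(i,open('w3.pkl','wb'))
cv2.imwrite('pics/w3c.png',cv2.resize(im[170:300,250:400],None,fx=4.6,fy=4.6,interpolation=cv2.INTER_CUBIC))
cv2.imwrite('pics/s3.png',cv2.resize(env.read_camera('side')[130:230,270:380],None,fx=6,fy=6,interpolation=cv2.INTER_CUBIC))
E
python3 go.py 0.520 0.066 0.172
```

```text
time_s: 6.8
tool_pos: [0.5202, 0.0667, 0.1737]
eef_rot: [-0.5, 0.5, 0.5, 0.5]
wrist_force: [-0.2, 0.4, -1.1]
opening: 0.186
t 6.9 pos [0.5204 0.0667 0.1741] yaw z 89.96 tilt 0.05 F [-0.3  0.7 -1.2] op 0.189
tool delta [ 0.0021  0.0004 -0.0007]
```

View pics/w3c.png

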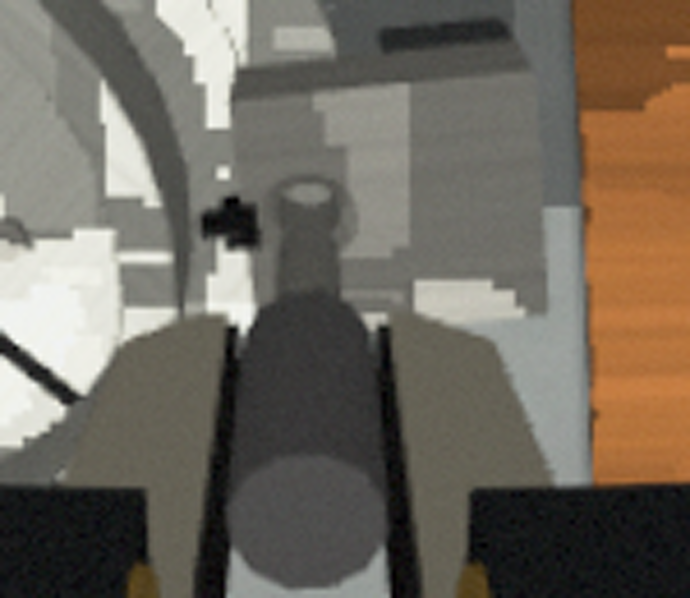

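View pics/s3.png

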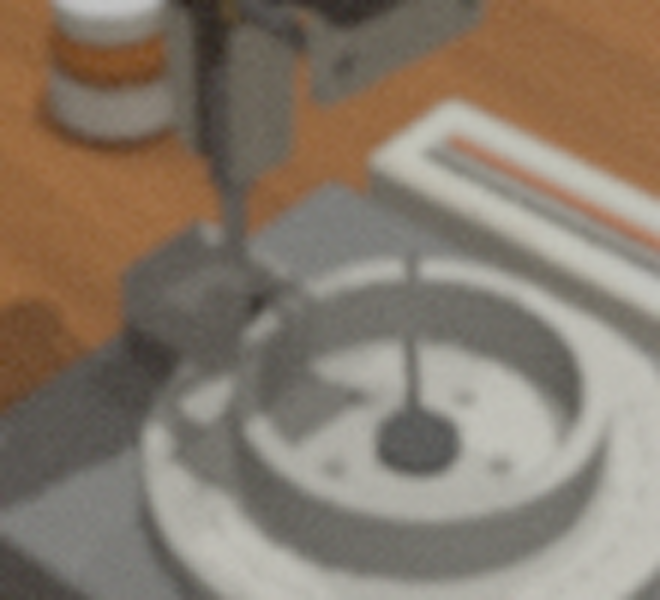

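Run:
```python
from h import *
import pickle
i=pickle.load(open('w3.pkl','rb'))
s=env.observe()['tool_pos']
q=lambda p:((p-[250,170])*4.6).round(1)
print('mouth at z',atz('wrist',(318.3,216.3),.094,i),'tip px',q(proj('wrist',s+[0,0,-.0667],i)),'tcp projected on .094',q(proj('wrist',[s[0],s[1],.094],i)))
c,d=ray('wrist',(250+311/4.6,200));print('scale px/m',q(proj('wrist',s+[0,0.01,-.0667],i))-q(proj('wrist',s+[0,0,-.0667],i)))
```

```text
mouth at z [0.51951689 0.06778649 0.094     ] tip px [307.6 246.1] tcp projected on .094 [307.5 217.9]Traceback (most recent call last):
  File "<stdin>", line 7, in <module>
  File "h.py", line 6, in ray
    i=info or C[n]; K=i['camera_matrix']
              ~^^^
KeyError: 'wrist'
```

```bash
python3 -m crank '{"delta_pos":[[0.005,0,0.0005],[0.01,0,0.0005],[0.015,0,0.0005],[0.02,0,0.0005],[0.025,0,0.0005],[0.025,0,0.0005]],"dr":[[0,0,0],[0,0,0],[0,0,0],[0,0,0],[0,0,0],[0,0,0]],"gripper":[0,0,0,0,0,0]}'; python3 go.py
```

```text
time_s: 7.65
tool_pos: [0.5201, 0.0672, 0.1482]
eef_rot: [-0.5, 0.5, 0.5, 0.5]
wrist_force: [-0.6, -1.3, -1.4]
opening: 0.189
t 7.65 pos [0.5201 0.0672 0.1482] yaw z 89.98 tilt 0.02 F [-0.6 -1.3 -1.4] op 0.189
```

```bash
python3 -m crank '{"delta_pos":[[0.004,0,0],[0.008,0,0],[0.0115,0,0],[0.0125,0,0],[0.0125,0,0]],"dr":[[0,0,0],[0,0,0],[0,0,0],[0,0,0],[0,0,0]],"gripper":[0,0,0,0,0]}'; python3 go.py
python3 - <<'E'
from h import *
import cv2
im=env.read_camera('wrist')
cv2.imwrite('pics/w4c.png',cv2.resize(im[170:300,250:400],None,fx=4.6,fy=4.6,interpolation=cv2.INTER_CUBIC))
E
```

```text
time_s: 8.28
tool_pos: [0.5201, 0.0673, 0.136]
eef_rot: [-0.5, 0.5, 0.5, 0.5]
wrist_force: [1.5, -1.6, -2.6]
opening: 0.191
t 8.275 pos [0.5201 0.0673 0.136 ] yaw z 89.97 tilt 0.01 F [ 1.5 -1.6 -2.6] op 0.191
```

View pics/w4c.png

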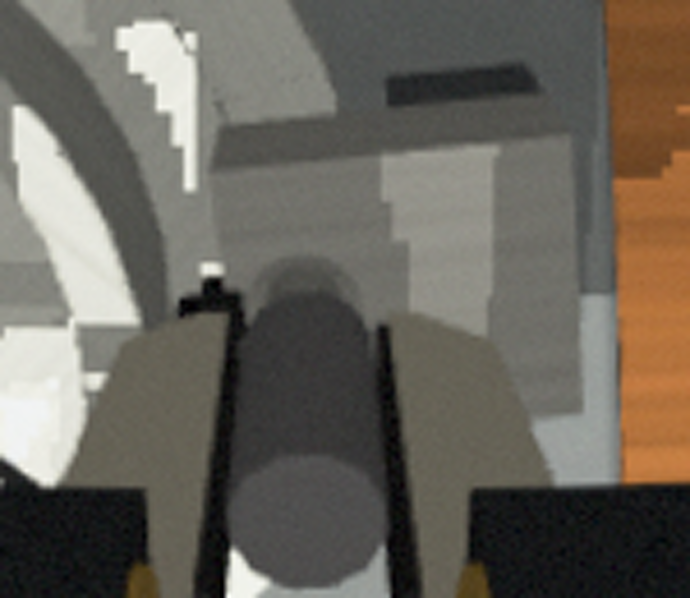

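```bash
python3 -m crank '{"delta_pos":[[0,0,0],[0,0,0],[0,0,0],[0,0,0],[-0.02,0,0],[-0.05,0,0],[-0.09,0,0],[-0.09,0,0]],"dr":[[0,0,0],[0,0,0],[0,0,0],[0,0,0],[0,0,0],[0,0,0],[0,0,0],[0,0,0]],"gripper":[0.4,0.6,0.6,0.6,0.6,0.6,0.6,0.6]}'; python3 go.py
python3 - <<'E'
from h import *
import cv2
im=env.read_camera('wrist')
cv2.imwrite('pics/w5.png',im)
cv2.imwrite('pics/s5.png',cv2.resize(env.read_camera('side')[120:250,250:400],None,fx=4.6,fy=4.6,interpolation=cv2.INTER_CUBIC))
E
```

```text
time_s: 9.32
tool_pos: [0.5214, 0.0674, 0.2288]
eef_rot: [-0.501, 0.499, 0.499, 0.501]
wrist_force: [0.0, 0.4, -0.4]
opening: 0.597
t 9.325 pos [0.5214 0.0674 0.2288] yaw z 89.98 tilt 0.29 F [ 0.   0.4 -0.4] op 0.597
```

View pics/w5.png

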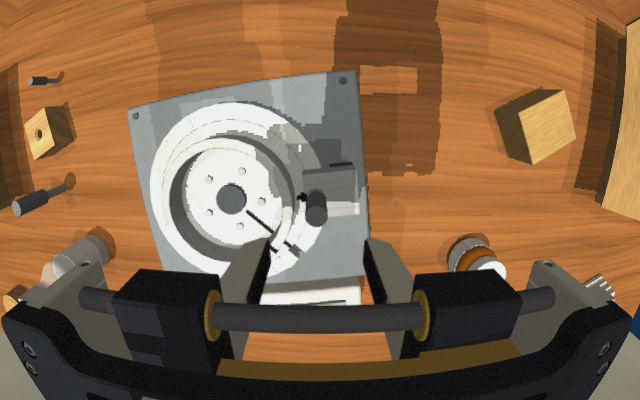

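View pics/s5.png

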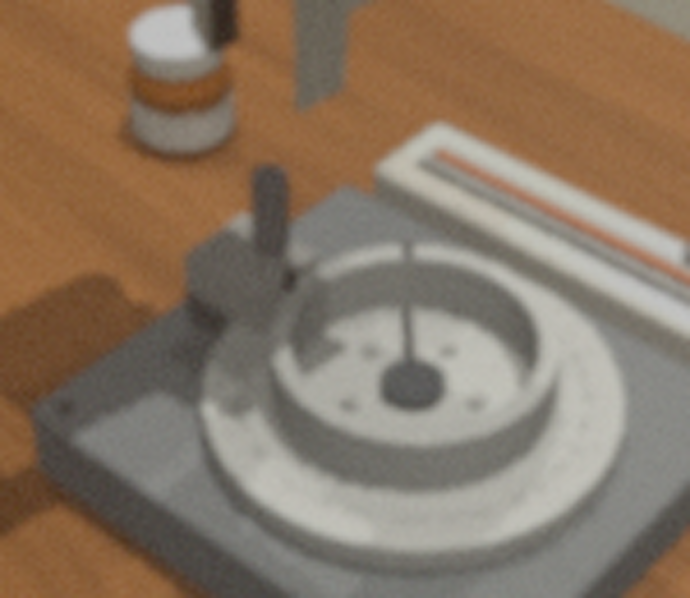

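```bash
python3 -m crank '{"delta_pos":[[0,0.005,-0.05],[0,0.01,-0.1],[0,0.0143,-0.149],[0,0.0143,-0.149],[0.03,0.0143,-0.149],[0.06,0.0143,-0.149],[0.08,0.0143,-0.149],[0.08,0.0143,-0.149]],"dr":[[7,0,0],[14,0,0],[20,0,0],[20,0,0],[20,0,0],[20,0,0],[20,0,0],[20,0,0]],"gripper":[0.6,0.6,0.6,0.6,0.6,0.6,0.6,0.6]}'; python3 go.py .5071 -.0815 .096
python3 - <<'E'
from h import *
import cv2
i=env.camera_info('wrist');im=env.read_camera('wrist')
cv2.imwrite('pics/w6.png',im)
import pickle; pickle.dump(i,open('w6.pkl','wb'))
H=np.array([.5286,-.0223,.102])
for r in (.058,.068):
  for a in range(0,360,3):
    p=proj('wrist',H+r*np.array([np.cos(np.radians(a)),np.sin(np.radians(a)),0]),i); cv2.circle(im,tuple(int(round(x)) for x in p),1,(0,0,255),-1)
cv2.imwrite('pics/w6o.png',im)
E
```

```text
time_s: 10.42
tool_pos: [0.5047, -0.0806, 0.1443]
eef_rot: [-0.405, 0.58, 0.407, 0.578]
wrist_force: [-0.2, 0.3, 0.3]
opening: 0.601
t 10.425 pos [ 0.5047 -0.0806  0.1443] yaw z 70.05 tilt 0.24 F [-0.2  0.3  0.3] op 0.601
tool delta [ 0.0483 -0.0028  0.    ]
```

View pics/w6o.png

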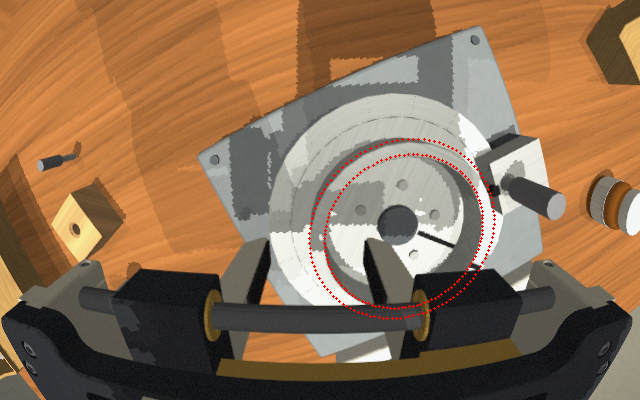

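Run:
```python
import cv2
a=cv2.imread('pics/w6.png')[80:330,240:520]; b=cv2.imread('pics/w6o.png')[80:330,240:520]
cv2.imwrite('pics/w6x.png',cv2.resize(a,None,fx=2.4,fy=2.4,interpolation=cv2.INTER_CUBIC))
```

```text
(no output)
```

View pics/w6x.png

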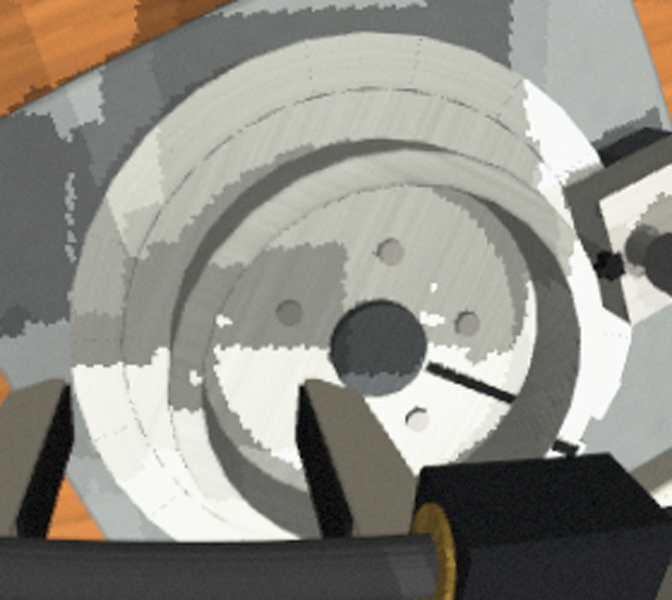

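```bash
python3 -m crank '{"delta_pos":[[0.02,-0.0028,0],[0.035,-0.0028,0],[0.047,-0.0028,0],[0.047,-0.0028,0],[0.047,-0.0028,0]],"dr":[[0,0,0],[0,0,0],[0,0,0],[0,0,0],[0,0,0]],"gripper":[0.6,0.6,0.6,0.6,0.6]}'; python3 go.py .5071 -.0815 .096
python3 - <<'E'
from h import *
import cv2
i=env.camera_info('wrist');im=env.read_camera('wrist')
cv2.imwrite('pics/w7.png',im)
E
```

```text
time_s: 11.1
tool_pos: [0.5087, -0.0827, 0.0996]
eef_rot: [-0.406, 0.579, 0.405, 0.579]
wrist_force: [-0.1, -0.1, -0.1]
opening: 0.595
t 11.1 pos [ 0.5087 -0.0827  0.0996] yaw z 69.98 tilt 0.04 F [-0.1 -0.1 -0.1] op 0.595
tool delta [0.0036 0.0019 0.0006]
```

View pics/w7.png

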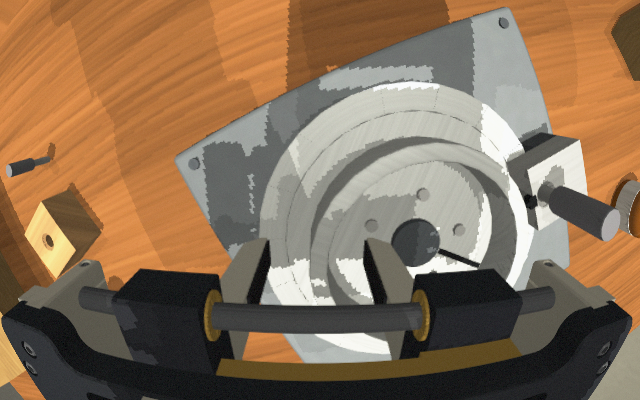

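```bash
python3 -m crank '{"delta_pos":[[0.003,0.001,0],[0.003,0.001,0],[0.003,0.001,0],[0.003,0.001,0],[0.003,0.001,0],[0.003,0.001,0]],"dr":[[0,0,0],[0,0,0],[0,0,0],[0,0,0],[0,0,0],[0,0,0]],"gripper":[0.3,0.15,0,0,0,0]}'; python3 go.py .5071 -.0815 .096
```

```text
time_s: 11.9
tool_pos: [0.5077, -0.0819, 0.0962]
eef_rot: [-0.406, 0.579, 0.406, 0.579]
wrist_force: [2.4, 4.7, -0.6]
opening: 0.107
t 11.9 pos [ 0.5077 -0.0819  0.0962] yaw z 70.0 tilt 0.04 F [ 2.4  4.7 -0.6] op 0.107
tool delta [0.0002 0.0007 0.0002]
```

Run:
```python
import numpy as np
for t in range(2,52,2):
    a=np.radians(t); print(t, 'dy %.4f dz %.4f'%(-.0632*np.sin(a)+.0007*(1-np.cos(a)), .0632*(1-np.cos(a))+.0007*np.sin(a)))
```

```text
2 dy -0.0022 dz 0.0001
4 dy -0.0044 dz 0.0002
6 dy -0.0066 dz 0.0004
8 dy -0.0088 dz 0.0007
10 dy -0.0110 dz 0.0011
12 dy -0.0131 dz 0.0015
14 dy -0.0153 dz 0.0020
16 dy -0.0174 dz 0.0026
18 dy -0.0195 dz 0.0033
20 dy -0.0216 dz 0.0041
22 dy -0.0236 dz 0.0049
24 dy -0.0256 dz 0.0057
26 dy -0.0276 dz 0.0067
28 dy -0.0296 dz 0.0077
30 dy -0.0315 dz 0.0088
32 dy -0.0334 dz 0.0100
34 dy -0.0352 dz 0.0112
36 dy -0.0370 dz 0.0125
38 dy -0.0388 dz 0.0138
40 dy -0.0405 dz 0.0152
42 dy -0.0421 dz 0.0167
44 dy -0.0437 dz 0.0182
46 dy -0.0452 dz 0.0198
48 dy -0.0467 dz 0.0214
50 dy -0.0482 dz 0.0231
```

```bash
python3 -m crank '{"delta_pos":[[0,-0.0022,0.0001],[0,-0.0044,0.0002],[0,-0.0066,0.0004],[0,-0.0088,0.0007]],"dr":[[-2,0,0],[-4,0,0],[-6,0,0],[-8,0,0]],"gripper":[0,0,0,0]}'; python3 go.py
python3 - <<'E'
from h import *
import cv2
cv2.imwrite('pics/t8.png',cv2.resize(env.read_camera('top')[140:250,255:385],None,fx=5.5,fy=5.4,interpolation=cv2.INTER_CUBIC))
cv2.imwrite('pics/s8.png',cv2.resize(env.read_camera('side')[140:250,250:400],None,fx=5,fy=5,interpolation=cv2.INTER_CUBIC))
E
```

```text
time_s: 12.4
tool_pos: [0.5134, -0.0837, 0.096]
eef_rot: [-0.443, 0.551, 0.447, 0.548]
wrist_force: [-14.8, 5.5, 15.3]
opening: 0.102
t 12.4 pos [ 0.5134 -0.0837  0.096 ] yaw z 78.09 tilt 0.39 F [-14.8   5.5  15.3] op 0.102
```

View pics/t8.png

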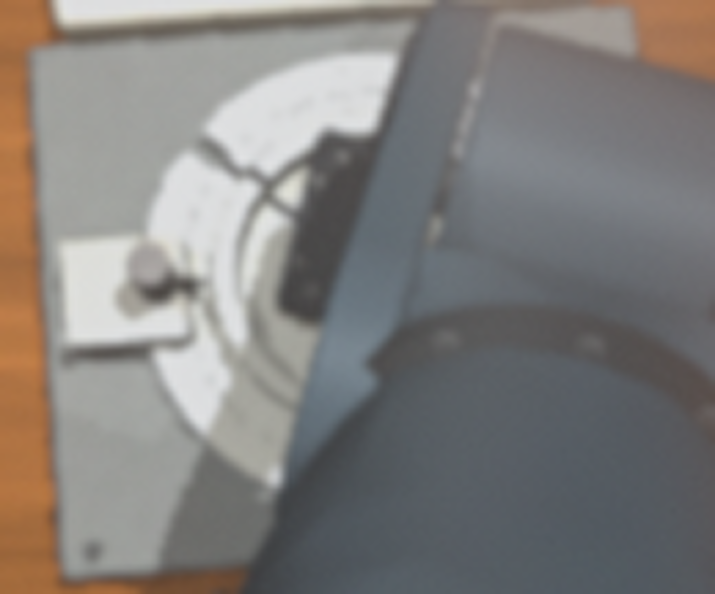

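View pics/s8.png

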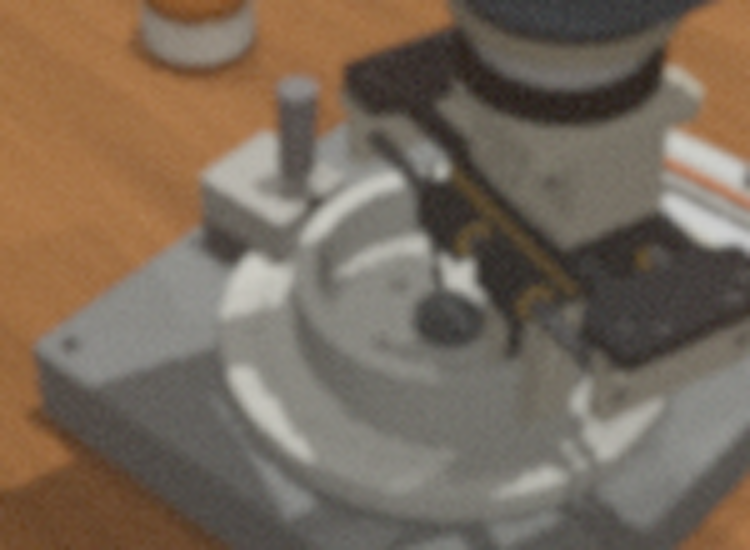

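Run:
```python
from h import *
H=np.array([.5286,-.0223])
for p,fx,fy in [((242,128),6,5.4),((208,146),5.5,5.4)]:
    m=atz('top',(p[0]/fx+255,p[1]/fy+140),.068)[:2]-H; print(np.degrees(np.arctan2(m[1],m[0])),np.linalg.norm(m))
for p,fx,fy in [((242,128),6,5.4),((208,146),5.5,5.4)]:
    m=atz('top',(p[0]/fx+255,p[1]/fy+140),.068)[:2]-np.array([.5274,-.0258]); print(np.degrees(np.arctan2(m[1],m[0])),np.linalg.norm(m))
```

```text
44.90779267718364 0.0917515923976053
51.126331506947515 0.09046708957771227
45.89104238132068 0.09508637368484309
51.89619336981584 0.09395355798318046
```

```bash
python3 -m crank '{"delta_pos":[[0,-0.0022,0.0001],[0,-0.0044,0.0002],[0,-0.0066,0.0004],[0,-0.0088,0.0007],[0,-0.011,0.0011],[0,-0.0131,0.0015],[0,-0.0153,0.002],[0,-0.0174,0.0026],[0,-0.0195,0.0033],[0,-0.0216,0.0041],[0,-0.0236,0.0049],[0,-0.0256,0.0057]],"dr":[[-2,0,0],[-4,0,0],[-6,0,0],[-8,0,0],[-10,0,0],[-12,0,0],[-14,0,0],[-16,0,0],[-18,0,0],[-20,0,0],[-22,0,0],[-24,0,0]],"gripper":[0,0,0,0,0,0,0,0,0,0,0,0]}'; python3 go.py
cat > look.py <<'E'
import sys
from h import *
import cv2
n=sys.argv[1]
t=env.read_camera('top');cv2.imwrite(f'pics/t{n}.png',cv2.resize(t[150:230,255:345],None,fx=7,fy=7,interpolation=cv2.INTER_CUBIC))
t=env.read_camera('side');cv2.imwrite(f'pics/s{n}.png',cv2.resize(t[140:250,250:400],None,fx=5,fy=5,interpolation=cv2.INTER_CUBIC))
i=env.camera_info('wrist');t=env.read_camera('wrist');cv2.imwrite(f'pics/w{n}.png',t)
E
python3 look.py 9
```

```text
time_s: 14.0
tool_pos: [0.5397, -0.0851, 0.0961]
eef_rot: [-0.548, 0.446, 0.551, 0.443]
wrist_force: [-15.3, -5.4, 12.0]
opening: 0.102
t 14.0 pos [ 0.5397 -0.0851  0.0961] yaw z 102.1 tilt 0.36 F [-15.3  -5.4  12. ] op 0.102
```

View pics/t9.png

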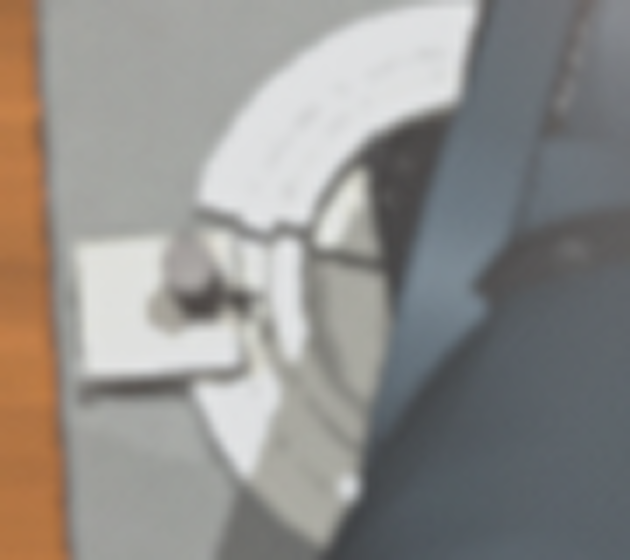

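View pics/w9.png

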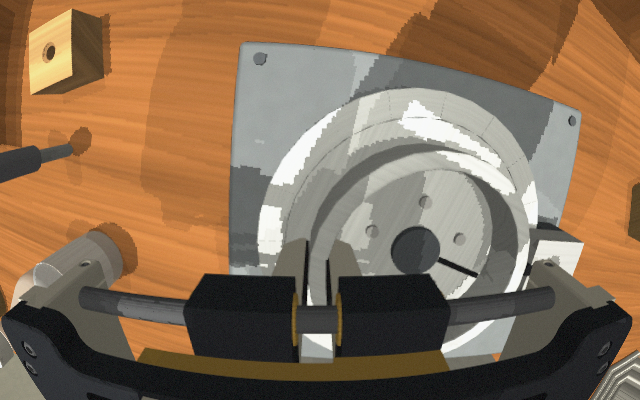

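Run:
```python
from h import *
f=lambda p:(p[0]/7+255,p[1]/7+150)
a=atz('top',f((385,265)),.068)[:2]
b=atz('top',f((215,215)),.068)[:2]
c=atz('top',f((278,230)),.102)[:2]; c2=atz('top',f((310,235)),.102)[:2]
for H in ([.5286,-.0223],[.5274,-.0258]):
  for p in (a,b,c,c2): d=p-H; print(np.degrees(np.arctan2(d[1],d[0])).round(1),np.linalg.norm(d).round(4))
d=b-a; print(np.degrees(np.arctan2(d[1],d[0])))
```

```text
73.6 0.0293
74.7 0.0891
77.7 0.0638
76.7 0.0534
73.3 0.033
74.6 0.0928
77.3 0.0675
76.3 0.057
75.2487145666818
```

```bash
python3 -m crank '{"delta_pos":[[0,-0.0016,0.0001],[0,-0.0033,0.0001],[0,-0.005,0.0003],[0,-0.0066,0.0004],[0,-0.0082,0.0006],[0,-0.0099,0.0009],[0,-0.0115,0.0012],[0,-0.0131,0.0015]],"dr":[[-1.5,0,0],[-3,0,0],[-4.5,0,0],[-6,0,0],[-7.5,0,0],[-9,0,0],[-10.5,0,0],[-12,0,0]],"gripper":[0,0,0,0,0,0,0,0]}'; python3 go.py
python3 look.py 10
```

```text
time_s: 15.15
tool_pos: [0.5526, -0.0816, 0.0961]
eef_rot: [-0.592, 0.386, 0.594, 0.383]
wrist_force: [-13.6, -10.7, 9.6]
opening: 0.104
t 15.15 pos [ 0.5526 -0.0816  0.0961] yaw z 114.08 tilt 0.31 F [-13.6 -10.7   9.6] op 0.104
```

View pics/t10.png

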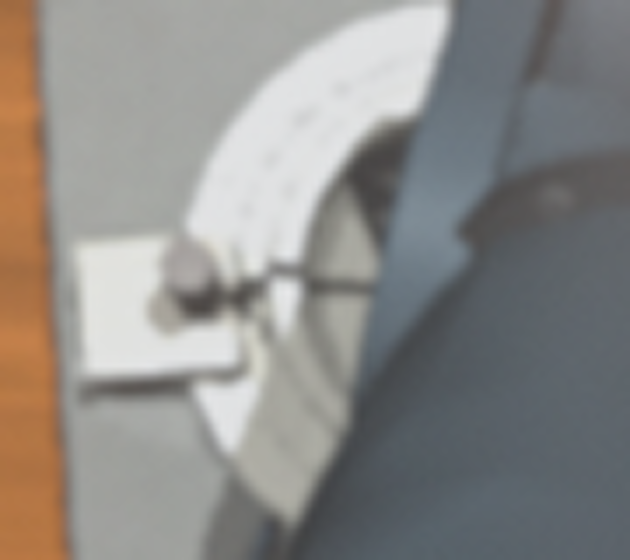

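View pics/s10.png

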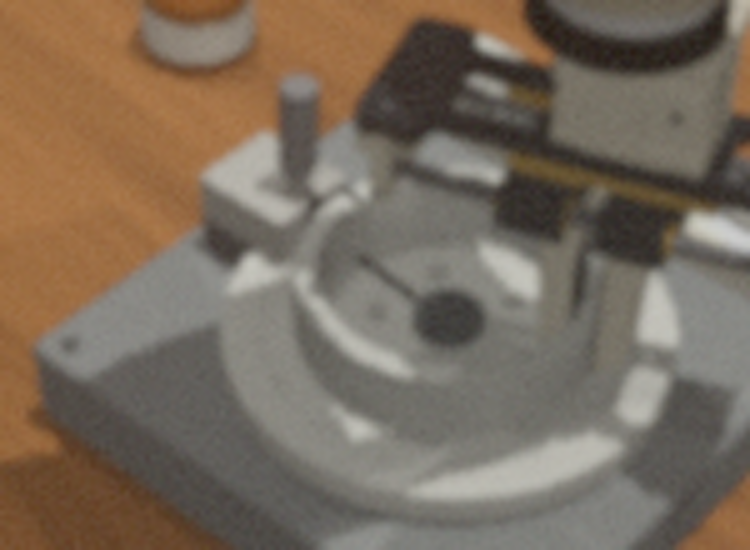

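```bash
python3 -m crank '{"delta_pos":[[0,-0.0006,0],[0,-0.0011,0],[0,-0.0017,0],[0,-0.0022,0.0001],[0,-0.0028,0.0001],[0,-0.0033,0.0001],[0,-0.0039,0.0002],[0,-0.0044,0.0002]],"dr":[[-0.5,0,0],[-1,0,0],[-1.5,0,0],[-2,0,0],[-2.5,0,0],[-3,0,0],[-3.5,0,0],[-4,0,0]],"gripper":[0,0,0,0,0,0,0,0]}'; python3 go.py
python3 look.py 11
```

```text
time_s: 16.3
tool_pos: [0.5567, -0.0798, 0.0961]
eef_rot: [-0.605, 0.365, 0.607, 0.362]
wrist_force: [-12.0, -12.2, 7.9]
opening: 0.1
t 16.3 pos [ 0.5567 -0.0798  0.0961] yaw z 118.05 tilt 0.29 F [-12.  -12.2   7.9] op 0.1
```

View pics/t11.png

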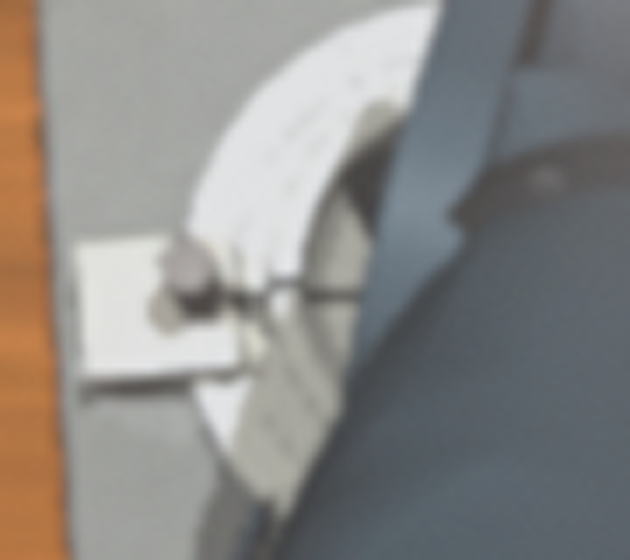

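View pics/w11.png

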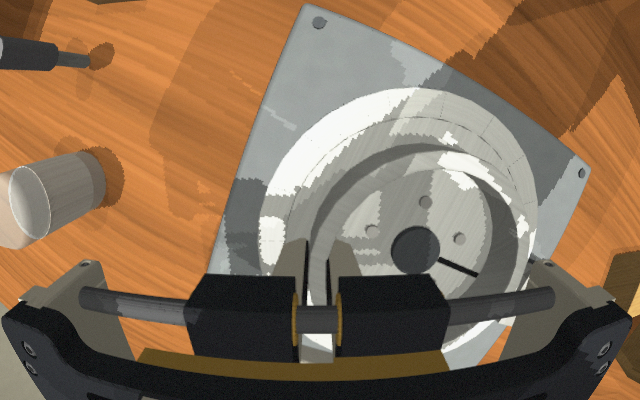

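```bash
python3 -m crank '{"delta_pos":[[0,-0.0003,0],[0,-0.0006,0],[0,-0.0008,0],[0,-0.0011,0],[0,-0.0014,0],[0,-0.0017,0]],"dr":[[-0.25,0,0],[-0.5,0,0],[-0.75,0,0],[-1,0,0],[-1.25,0,0],[-1.5,0,0]],"gripper":[0,0,0,0,0,0]}'; python3 go.py
python3 look.py 12
```

```text
time_s: 17.2
tool_pos: [0.5583, -0.079, 0.0961]
eef_rot: [-0.61, 0.357, 0.612, 0.355]
wrist_force: [-11.2, -10.9, 7.4]
opening: 0.104
t 17.2 pos [ 0.5583 -0.079   0.0961] yaw z 119.54 tilt 0.28 F [-11.2 -10.9   7.4] op 0.104
```

View pics/s12.png

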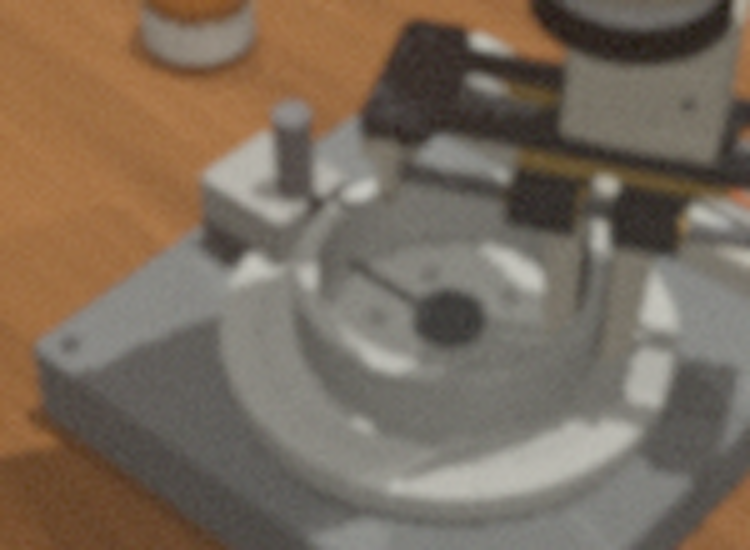

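Run:
```python
from h import *
for z in (.152,.146,.14,.094): p=proj('side',[.5201,.0650,z]);print(z,p.round(1),((p-[250,140])*5).round(0))
import cv2
a=cv2.imread('pics/s10.png')[50:260,170:370];b=cv2.imread('pics/s12.png')[50:260,170:370]
cv2.imwrite('pics/cmp.png',cv2.resize(cv2.hconcat([a,b]),None,fx=2,fy=2,interpolation=cv2.INTER_CUBIC))
```

```text
0.152 [308.9 157.3] [294.  87.]
0.146 [308.9 159.5] [295.  98.]
0.14 [309.  161.7] [295. 109.]
0.094 [309.4 177.7] [297. 189.]
```

View pics/cmp.png

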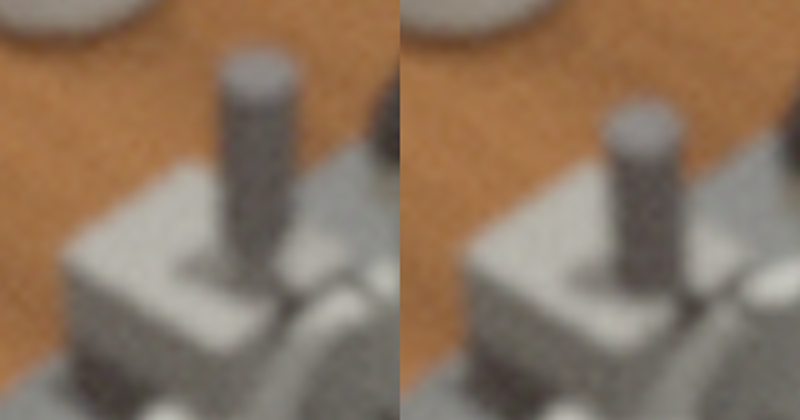

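```bash
python3 -m crank '{"delta_pos":[[0,0.0006,0],[0,0.0012,0],[0,0.0018,0]],"dr":[[0.5,0,0],[1,0,0],[1.5,0,0]],"gripper":[0,0,0]}'; python3 go.py
```

```text
time_s: 17.73
tool_pos: [0.5583, -0.0791, 0.0962]
eef_rot: [0.606, -0.365, -0.606, -0.364]
wrist_force: [-0.5, -4.4, -0.9]
opening: 0.103
t 17.725 pos [ 0.5583 -0.0791  0.0962] yaw z 118.0 tilt 0.07 F [-0.5 -4.4 -0.9] op 0.103
```

Tangential load is nearly zero and the rim has not moved. Opening, then retreating straight up.

```bash
python3 -m crank '{"delta_pos":[[0,0,0],[0,0,0],[0,0,0],[0,0,0],[0,0,0],[-0.02,0,0],[-0.05,0,0],[-0.09,0,0],[-0.14,0,0],[-0.14,0,0]],"dr":[[0,0,0],[0,0,0],[0,0,0],[0,0,0],[0,0,0],[0,0,0],[0,0,0],[0,0,0],[0,0,0],[0,0,0]],"gripper":[0.3,0.5,0.5,0.5,0.5,0.5,0.5,0.5,0.5,0.5]}'; python3 go.py
python3 look.py 13
```

```text
time_s: 18.98
tool_pos: [0.5601, -0.0786, 0.2398]
eef_rot: [0.608, -0.364, -0.604, -0.365]
wrist_force: [0.5, 0.0, -0.4]
opening: 0.498
t 18.975 pos [ 0.5601 -0.0786  0.2398] yaw z 117.98 tilt 0.38 F [ 0.5  0.  -0.4] op 0.498
```

View pics/s13.png

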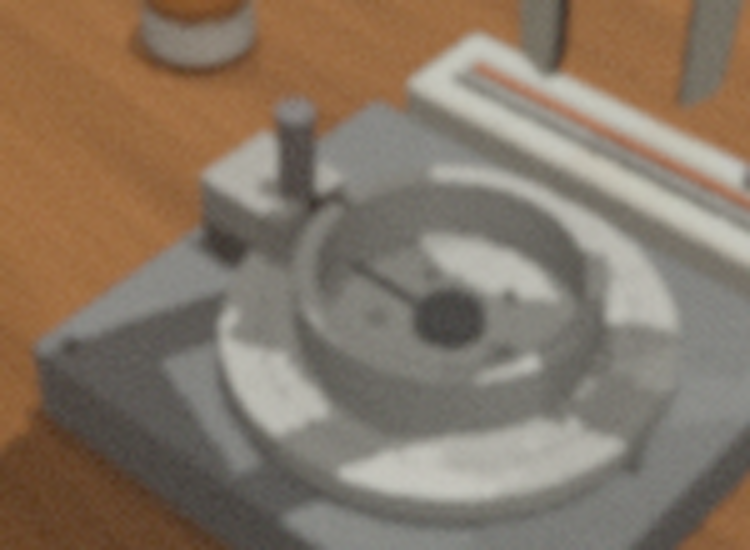

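View pics/w13.png

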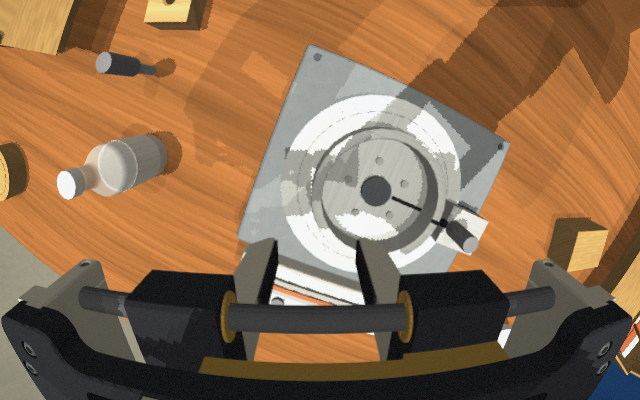

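View pics/t13.png

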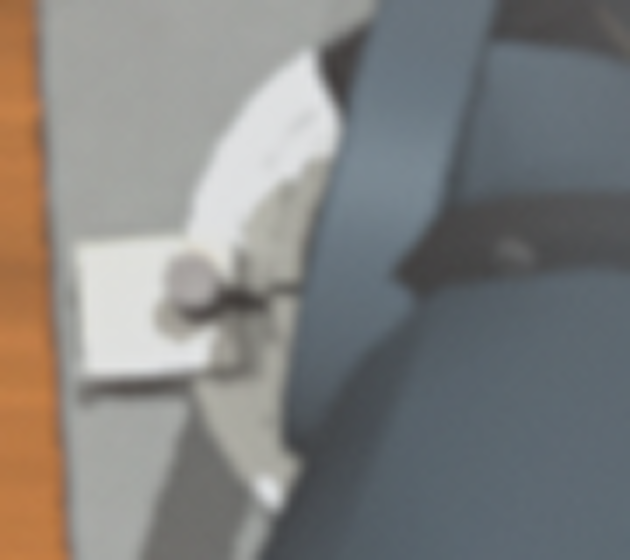

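Run:
```python
from h import *
import cv2
a=cv2.imread('pics/s12.png')[50:260,170:370];b=cv2.imread('pics/s13.png')[50:260,170:370]
cv2.imwrite('pics/cmp2.png',cv2.resize(cv2.hconcat([a,b]),None,fx=2,fy=2,interpolation=cv2.INTER_CUBIC))
w=cv2.imread('pics/w13.png');cv2.imwrite('pics/w13c.png',cv2.resize(w[150:270,360:510],None,fx=5,fy=5,interpolation=cv2.INTER_CUBIC))
i=env.camera_info('wrist')
for z in (.152,.14,.106,.094): print(z,((proj('wrist',[.5201,.0673,z],i)-[360,150])*5).round(0))
```

```text
0.152 [588. 503.]
0.14 [560. 476.]
0.106 [489. 409.]
0.094 [467. 388.]
```

View pics/cmp2.png

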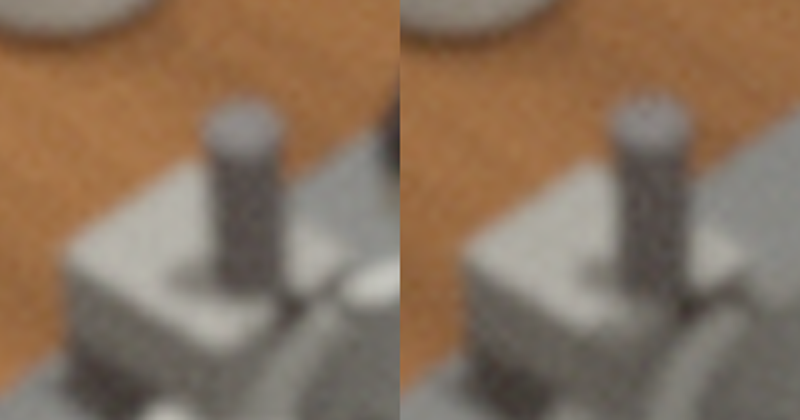

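View pics/w13c.png

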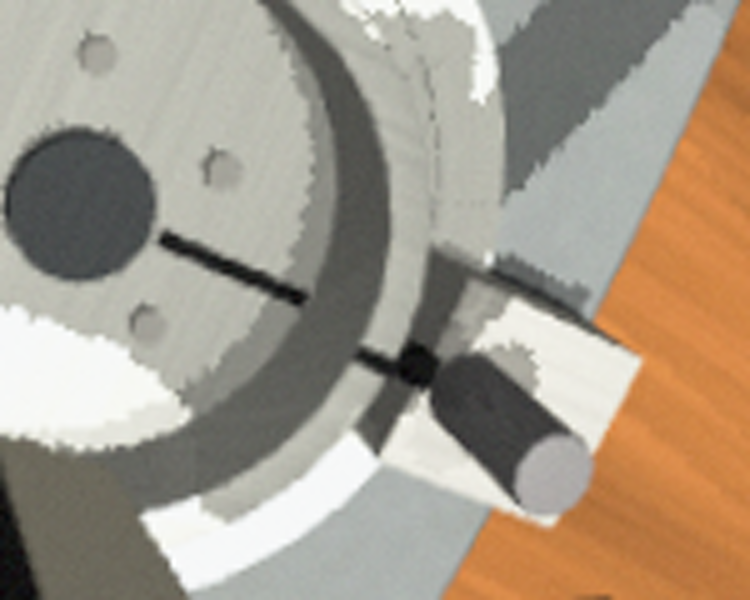

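```bash
python3 -m crank '{"delta_pos":[[-0.03,0,0],[-0.06,0,0],[-0.06,0,0]],"dr":[[0,0,0],[0,0,0],[0,0,0]],"gripper":[0.5,0.5,0.5]}'
python3 - <<'E'
from h import *
import cv2
cv2.imwrite('pics/sf.png',env.read_camera('side'))
E
```

```text
time_s: 19.5
tool_pos: [0.559, -0.0784, 0.2966]
eef_rot: [0.606, -0.364, -0.606, -0.364]
wrist_force: [-0.2, 1.2, 0.1]
opening: 0.503
```

View pics/sf.png

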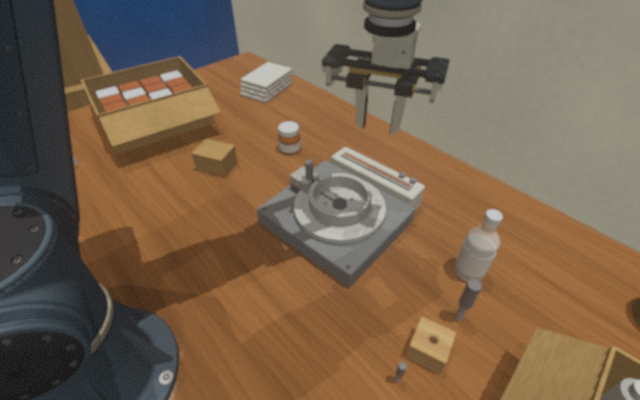

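The side view shows the pin standing in the guide at (310,172), the mark line running towards the pointer, and the holder empty at (433,342). The carton, jar and bottle are where they started, and the gripper is clear of everything.

```bash
python3 -c "
from workcell import env
print(env.job_done())"
```

```text
the job is handed in; nothing more can be done
None
```

The locking pin is home in the wheel's notch with the mark facing the pointer. I handed the job in at about 19.5 s with the gripper clear of everything.

- **Pin:** I took the middle-sized pin from the wooden holder, lowered it through the guide hole onto the flange and let go.
- **Wheel:** I gripped the rim and turned it counter-clockwise by about 47°, with steps of 0.25° at the end. The pin dropped during those last steps. The force along the rim stayed at about 15 N throughout, with no rise against the pin. I eased the load off before opening the jaws.
- **Last checks:** The mark line meets the pointer. The pin's top dropped about 5.5 px in the side view, where a 12 mm drop should give about 4.4 px. In the wrist view it sits within about 2 px of where a fully home pin should be. I could not measure any remaining gap below about a millimetre.
- **Bystanders:** The carton, bottle and jar look unmoved. The wrist force was about zero after release.
- **Disagreement:** The wrist camera and the fixed cameras differed by about 3 mm on the guide's position. I settled this by comparing the pin with the hole in the wrist view, and the pin went in without resistance.

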